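# Rack a sample jar and unscrew its tight cap

## Task

Stand the square sample jar that is out on the bench fully down in the empty square place of the raised steel rack, which keeps it from turning, then unscrew its tight cap anticlockwise. Stop turning as soon as the thread lets go, lift the cap straight off and finish while still holding it, level and a centimetre or two clear above the jar's mouth. Keep the jar upright and home in the rack once it is open, and leave everything else on the bench where it is.

Things in the scene. Friction and masses are not known exactly. Their poses are not given: they have to be found in the camera images.
- jar: Square wide-mouth sample jar to be opened, white plastic, 0.3 kg: body 56 x 56 mm, 60 mm high, then a round neck. Origin: centre of the underside; z up, x and y square to the sides. Starts on the open bench; the only other square jar is in the rack. May be lifted by its closed cap or its sides; stands in the rack in any of its four square positions.
- mouth (a point): Centre of the jar's mouth, 94 mm above its underside, axes as the jar's. The neck is 40 mm across (47 mm over the thread); the shoulder round it is flat at 60 mm, rounding up to 68 mm at the neck, so 4 to 12 mm below the closed cap's skirt.
- cap: The jar's thick black round ribbed cap, 52 mm across, 26 mm high, 80 g. Origin: centre of the skirt's lower edge; z up to the closed top. Closed, it lies 72 to 73 mm above the jar's underside, axes as the jar's. Unscrews anticlockwise from above. Its three lugs slide under sloping thread ridges: free to rise 6 mm per rad after the first 0.3 rad, let go at 1.67 rad (95 degrees); 1.75 rad is enough.
- cap_pointer (a point): Tip of the small moulded pointer on the cap's top, 26 mm out along the cap's x, 26 mm above its origin; over the jar's x when closed, so it shows the turn. A springy liner (20 N) and a locking hump make the cap tight: 0.4 N m over the first 0.25 rad (grip it firmly), then easing off. Pulling before the thread lets go lifts the jar. Let go, the cap lies loose on the neck till lifted clear of the mouth.
- well (a point): Centre of the floor of the rack's empty place, 34 mm above the bench; z up, x and y square to its sides. The opening is 60 mm square: the jar has 2 mm play all round and 4 degrees of turn. Its sheet lies 28 to 33 mm above this point; from there lips flare outward at 30 degrees from upright, up to 41 mm, and guide the jar in.
- rack: The rack: sheet steel on four short legs, fixed to the bench, 100 mm (its x) by 226 mm (its y), 75 mm high at the lips. Two square places side by side, 105 mm apart: the empty one at +y, the other at -y filled with a jar. Origin: centre, at bench height.
- filed_jar: Another jar of the same kind, closed, standing in the other place of the rack; leave it. Origin: centre of the underside.
- round_jar: Round white jar with black cap, 62 mm across, 90 mm high, on the bench; leave it. Origin: centre of the underside.
- tall_bottle: Round white bottle with narrow black cap, 60 mm across, 128 mm high, on the bench; leave it. Origin: centre of the underside.
- scoop: Steel sampling scoop lying on the bench, 165 mm long, 28 mm wide, 14 mm high, near the far edge; leave it. Origin: middle of its length, on the underside; handle towards its -x.
- pen: Black pen, 140 mm long, lying on a clipboard on the right of the bench; leave it.
- tape_roll: Roll of label tape lying flat, 72 mm across, 19 mm high, on the left of the bench; leave it.
Not all that is in view belongs to the job. What is shaped like the jar but turquoise is not meant. Of the things shaped like the cap, the black one is meant.

How it is judged:
On the way, in this order (a step that is already met when the one before it is completed fails the run):
1. the jar stands fully down and upright in the empty place of the rack, its cap still on and not yet turned (horizontal distance between jar and well below 0.006 m and z of jar in the frame of well between -0.004 and 0.005 m and angle between jar's own z axis and vertical below 0.08 rad and z of cap in the frame of jar below 0.075 m and x of cap_pointer in the frame of jar above 0.018 m), for 0.2 s.
2. the cap has been turned anticlockwise until the thread lets go, still on the neck, the jar home in the rack (horizontal distance between jar and well below 0.006 m and z of jar in the frame of well between -0.004 and 0.005 m and angle between jar's own z axis and vertical below 0.08 rad and x of cap_pointer in the frame of jar below 0.001 m and y of cap_pointer in the frame of jar above 0.006 m and z of cap in the frame of jar below 0.094 m and horizontal distance between cap and jar below 0.006 m), for 0.05 s.
At the end, for the whole second after the job is handed in: Jar in the empty place: within 6 mm of its centre, on the floor within 5 mm, tilt under 0.08 rad. Cap held still by the fingers (over 1 N), off the jar, 2 to 40 mm above its rim, within 15 mm of its axis, level within 0.2 rad, pointer turned 88 to 165 degrees anticlockwise (horizontal distance between jar and well below 0.006 m and z of jar in the frame of well between -0.004 and 0.005 m and angle between jar's own z axis and vertical below 0.08 rad and x of cap_pointer in the frame of jar below 0.001 m and y of cap_pointer in the frame of jar above 0.006 m and z of cap in the frame of jar between 0.096 and 0.134 m and horizontal distance between cap and jar below 0.015 m and angle between cap's own z axis and vertical below 0.2 rad and linear speed of cap below 0.02 m/s and contact force between cap and the fingers above 1 N and contact force between cap and jar below 0.1 N); the arm keeps its last pose, push and grip.
It fails at once if the jar is tipped by more than 0.4 rad (angle between jar's own z axis and vertical above 0.4 rad).
It fails at once if the jar is open while it is not home in the rack (10 mm) (z of cap in the frame of jar above 0.096 m and (horizontal distance between jar and well above 0.01 m or z of jar in the frame of well above 0.01 m)).
It fails at once if the cap is spun on past about 200 degrees over the jar (y of cap_pointer in the frame of jar below -0.009 m and horizontal distance between cap and jar below 0.02 m).
It fails at once if the other things on the bench are shifted by more than 30 mm (distance of any of filed_jar, round_jar, tall_bottle, scoop, pen, tape_roll from where it was at the start of the episode above 0.03 m).
It also fails if it takes over 67 s, if anything falls off the work surface, if the arm or the gripper's body presses on something with over 40 N, if the wrist force passes 120 N, or if a joint passes its speed limit or range.

## Robot

A 6-joint arm with a two-finger parallel gripper is mounted at the origin on the work surface. World frame = base frame: x ahead of the robot, y to its left, z up, the work surface at z = 0. Lengths are in m, angles in rad, forces in N, time in s.
With the tool pointing down it reaches from about 0.225 to 0.725 m from the base axis. Payload 3.1 kg.
Tool frame: the origin (TCP) lies between the finger pads; the fingertips stand r.finger_overhang ahead of it and the grasp point (between the pads) lies 6 mm ahead of it (r.finger_overhang is the distance from the TCP to the fingertips, in m); z points along the fingers, y is the line along which they close (so a half turn about z gives the same grasp; the last joint's range is limited). The gripper opens to 85 mm and grips with 20 to 120 N. Pads are 22 mm wide; open, the fingers measure 114 mm over their backs; the gripper's body (76 mm by 85 mm) begins 54 mm behind the grasp point. The pads swing forward as they close: fully open they stand 13 mm farther back than shut.
Start: joints at [-1.473, 0.048, 0.099, 1.622, 0, 1.443], TCP at [0.118, -0.512, 0.256] pointing down, gripper open.
Joint ranges: [-2.91, 2.91], [-0.99, 1.94], [-1.21, 1.42], [-2.12, 2.29], [-1.49, 1.47], [-3.14, 3.14]. Speed limits (rad/s): [2.79, 2.79, 3.14, 3.14, 3.14, 3.14].

## Interface

Orientations are given as a unit quaternion [x, y, z, w].
In Python, from workcell import sensors, cams, job, r gives the robot as it stands. The module is installed in compiled form; this text tells all that it offers.
- The arm moves only by the shell command python3 -m jog 'ROWS'. ROWS is text: rows parted by semicolons, each of 7 numbers parted by spaces: the shift along the tool's x, y, z in m, then the turn, a rotation vector about the tool's x, y, z in rad, then the opening, from 0 (shut) to 1 (fully open). A call has 1 to 20 rows; each row shifts and turns the commanded pose from where the row before left it, along the tool's axes as they then stand; what a row does not reach is not made up. A row lasts 1/8 s, in which the tool goes at most 62.5 mm and 10.7 degrees, less where a joint would pass 70% of its speed; a pose out of reach is approached as far as the arm can. A call with a gripper value outside its range is refused whole. The fingers move at their own pace and stop on an object; the grip force is fixed at half the most. Time passes only in rows, so rows that do not move let the fingers close. It gives the time, the measured TCP pose, the force, the opening and the grip force at its end, in the units of the state.
- sensors.state(): the state, without advancing time (a new reading comes with each control period).
- cams.grab_frame(name): name is "scene" or "top" or "wrist"; returns the picture (384x512x3 uint8, red, green, blue); there is no depth.
- cams.get_calibration(name): a dict with "vfov" (degrees; the focal length in pixels is half the picture's height over the tangent of half this angle, whatever the lens; pixels are square), "cx", "cy" (the principal point, pixels), "view" (4x4, takes a point from world to camera coordinates). Camera axes: x right, y down, z forward; pixel columns grow to the right and rows downward; lengths in m; the calibration is good to about 2 mm. A picture is of the moment at which its call begins: read the wrist's pose just before it. get_calibration takes no time and is no camera call; for the wrist camera it gives the pose at the moment of the call.
- job.finish_job(): hands the job in; it is judged then, once.
The state is a dict: "clock": time; "joint_positions": joint angles; "dq": joint speeds; "tau": joint torques, N m; "eef_pos": TCP position; "tcp_rot": TCP orientation; "force": force on the tool from outside, world axes, zero at the start; "torque": the same for the moment, N m; "finger_gap": finger opening in m; "grip_force": force on a finger pad.
Only numpy, scipy, OpenCV 4.12 (cv2) and the standard library are available. Lean on these libraries where they do the work, as an engineer would, in place of code of your own. Each camera call takes 0.05 s, during which the arm holds its last target. There are 200 camera calls.

## Working session

There is one attempt and no reset: what is moved stays moved. The work goes in short steps, Python scripts to look and compute and a shell command to move; the robot and the scene stay as the last step left them, time stands still between calls to the robot, and variables do not carry over. Pictures are saved under pics/ and viewed, at most 10 in all, crops included, and the job is handed in when it is done.

```bash
mkdir -p pics; python3 - <<'E'
from workcell import sensors,cams,r
import cv2,numpy as np
print(sensors.state(), r.finger_overhang)
ims=[]
for n in("scene","top"):
    im=cams.grab_frame(n); cv2.imwrite(f"pics/{n}.png",im[:,:,::-1]); 
    print(n,cams.get_calibration(n))
    np.save(f"pics/{n}.npy",im)
E
```

```text
{'clock': 0.0, 'joint_positions': array([-1.47283894e+00,  4.87448555e-02,  9.75899091e-02,  1.62197335e+00,
        1.02660724e-05,  1.44300544e+00]), 'dq': array([-0.00038988,  0.00153241, -0.00079707,  0.00157313,  0.00132363,
        0.0006676 ]), 'tau': array([ 3.54670738e-04, -3.38783526e+01,  3.20015216e+01,  2.01277889e-02,
       -5.67755660e-05,  2.94404394e-07]), 'eef_pos': array([ 0.1174555 , -0.5111353 ,  0.25511616]), 'tcp_rot': array([ 9.93635800e-01,  1.12634529e-01,  2.25245272e-05, -1.16577902e-03]), 'force': array([-0.48694513, -0.8490896 , -0.71788978]), 'torque': array([ 0.01557211,  0.0207406 , -0.00996108]), 'grip_force': 0.0, 'finger_gap': 0.08530278006094638} 0.025
scene {'vfov': 45.80006839104771, 'cx': 257.0800519281524, 'cy': 195.31073419098638, 'view': array([[-0.87075149,  0.49132624, -0.0197578 ,  0.45044726],
       [ 0.3539337 ,  0.5983518 , -0.71882269, -0.11277948],
       [-0.34135433, -0.63290888, -0.69491264,  1.40179449],
       [ 0.        ,  0.        ,  0.        ,  1.        ]])}
top {'vfov': 45.06094287664448, 'cx': 262.5415503755416, 'cy': 192.00850777384667, 'view': array([[ 0.00135108, -0.99998038,  0.00611603, -0.03588202],
       [-0.98366949, -0.00242975, -0.17996786,  0.49545052],
       [ 0.17997919, -0.005773  , -0.98365348,  1.14125625],
       [ 0.        ,  0.        ,  0.        ,  1.        ]])}
```

View pics/top.png

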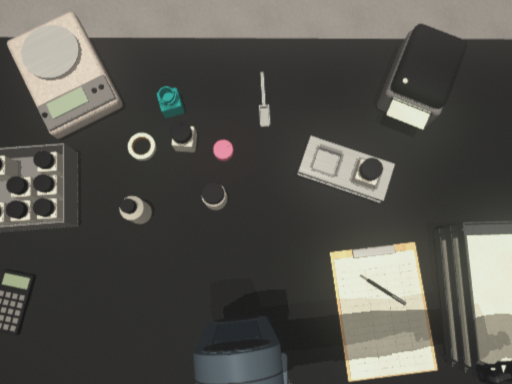

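View pics/scene.png

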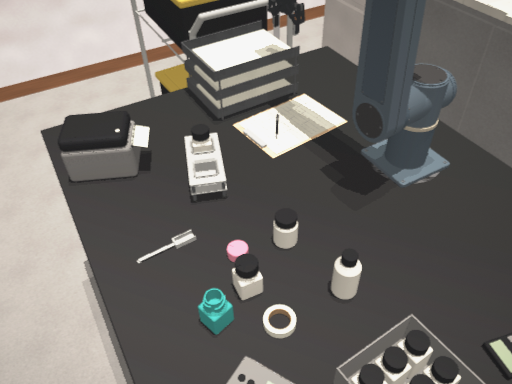

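The top view shows the jar (black cap) at about (183,135), the empty place at (326,160) and the filled place at (369,172). The scene view shows the jar at (247,277) and the rack at (205,163). Next I'll cast rays for rough positions.

```bash
cat > h.py <<'E'
import numpy as np,cv2
from scipy.spatial.transform import Rotation as R
def ray(c,uv):
    uv=np.atleast_2d(uv).astype(float); f=192/np.tan(np.radians(c["vfov"]/2))
    d=np.c_[(uv[:,0]-c["cx"])/f,(uv[:,1]-c["cy"])/f,np.ones(len(uv))]
    V=c["view"]; return -V[:3,:3].T@V[:3,3], d@V[:3,:3]
def onz(c,uv,z):
    o,d=ray(c,uv); return (o+d*((z-o[2])/d[:,2])[:,None])[:,:2]
def proj(c,P):
    P=np.atleast_2d(P); f=192/np.tan(np.radians(c["vfov"]/2))
    p=P@c["view"][:3,:3].T+c["view"][:3,3]
    return np.c_[p[:,0]/p[:,2]*f+c["cx"],p[:,1]/p[:,2]*f+c["cy"]]
def tooldelta(s,target,yaw=None):
    "shift in tool axes, and yaw difference of tool y line"
    Rm=R.from_quat(s["tcp_rot"]); d=Rm.inv().apply(np.array(target)-s["eef_pos"])
    return d
E
python3 - <<'E'
from h import *
from workcell import cams,sensors
c=cams.get_calibration("top")
print("cap",onz(c,[(182,133)],.098),"jar body",onz(c,[(184,139)],.06))
print("well",onz(c,[(326,160)],.065),"filed cap",onz(c,[(370,168)],.132))
print("rack corners",onz(c,[(313,137),(394,170),(383,199),(299,168)],.07))
w=cams.get_calibration("wrist");print(w)
s=sensors.state();Rm=R.from_quat(s["tcp_rot"]);print("tool axes",Rm.as_matrix())
V=w["view"];cp=-V[:3,:3].T@V[:3,3];print("cam in tool",Rm.inv().apply(cp-s["eef_pos"]),"camaxes in tool",Rm.inv().as_matrix()@V[:3,:3].T)
for t in ([.45,.12,.3],[.43,-.16,.3]): print(tooldelta(s,t))
t=cv2.imread("pics/top.png");s2=cv2.imread("pics/scene.png")
a=lambda im,x,y:cv2.resize(im[y:y+75,x:x+100],(400,300),interpolation=cv2.INTER_CUBIC)
cv2.imwrite("pics/c1.png",np.vstack([np.hstack([a(t,135,100),a(t,295,130)]),np.hstack([a(s2,197,240),a(s2,155,125)])]))
E
```

```text
cap [[0.6354567  0.16713852]] jar body [[0.63140863 0.16811406]]
well [[ 0.57537209 -0.19677496]] filed cap [[ 0.53878576 -0.29208377]]
rack corners [[ 0.63476497 -0.16407192]
 [ 0.54849373 -0.36795628]
 [ 0.47389231 -0.33663082]
 [ 0.5530224  -0.12708302]]
{'vfov': 65.12502328569622, 'cx': 257.15545467678413, 'cy': 192.84607188477605, 'view': array([[ 0.22478303, -0.97440749, -0.00162435, -0.52338913],
       [-0.93464613, -0.21608136,  0.28239237, -0.03776459],
       [-0.27551623, -0.06195882, -0.95929761,  0.37832842],
       [ 0.        ,  0.        ,  0.        ,  1.        ]])}
tool axes [[ 9.74628092e-01  2.23830419e-01 -1.62829261e-04]
 [ 2.23830244e-01 -9.74625762e-01  2.15530773e-03]
 [ 3.23725840e-04 -2.13706957e-03 -9.99997664e-01]]
cam in tool [ 0.07106959 -0.00081784 -0.11749944] camaxes in tool [[ 9.77468818e-04 -9.59206504e-01 -2.82704665e-01]
 [ 9.99999391e-01  7.92736120e-04  7.67835156e-04]
 [-5.12402277e-04 -2.82705243e-01  9.59206695e-01]]
[ 0.46536621 -0.54081862 -0.0434738 ]
[ 0.38320118 -0.27240001 -0.04407403]
```

View pics/c1.png

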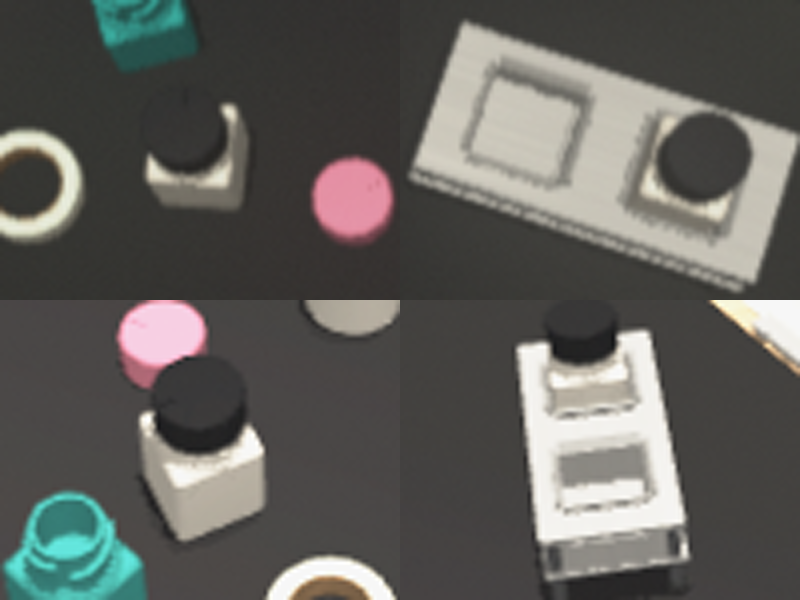

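The jar crop shows the square jar with a black cap, its pointer roughly along +x. The rack's empty place and lips are clear. Rough estimates: jar (0.632,0.168), well (0.575,-0.197). I'll move the wrist camera over the jar.

```bash
python3 -m jog '.04 -.034 -.001 0 0 0 1;.04 -.034 -.001 0 0 0 1;.04 -.034 -.001 0 0 0 1;.04 -.034 -.001 0 0 0 1;.04 -.034 -.001 0 0 0 1;.04 -.034 -.001 0 0 0 1;.04 -.034 -.001 0 0 0 1;.04 -.034 -.001 0 0 0 1;.04 -.034 -.001 0 0 0 1;.04 -.034 -.001 0 0 0 1;.04 -.034 -.001 0 0 0 1;.04 -.034 -.001 0 0 0 1;.04 -.034 -.001 0 0 0 1;.04 -.034 -.001 0 0 0 1;.04 -.034 -.001 0 0 0 1;.04 -.034 -.001 0 0 0 1;0 0 0 0 0 0 1;0 0 0 0 0 0 1'; python3 - <<'E'
from h import *
from workcell import cams,sensors
s=sensors.state();c=cams.get_calibration("wrist");im=cams.grab_frame("wrist")
cv2.imwrite("pics/w1.png",im[:,:,::-1]);np.savez("pics/w1.npz",im=im,**c)
print(s["eef_pos"],s["tcp_rot"],s["joint_positions"])
E
```

```text
clock: 2.35
eef_pos: [0.6191, 0.1617, 0.2714]
tcp_rot: [0.994, 0.113, -0.001, 0.0]
force: [0.3, 0.1, 0.5]
finger_gap: 0.0857
grip_force: 0.0
[0.61905026 0.16167491 0.27135479] [ 9.93608645e-01  1.12874180e-01 -1.09155128e-03  2.96685613e-04] [ 1.50939708e-01  3.71032690e-01  5.04344023e-01  1.70631164e+00
 -5.10391673e-04  3.06630229e+00]
```

View pics/w1.png

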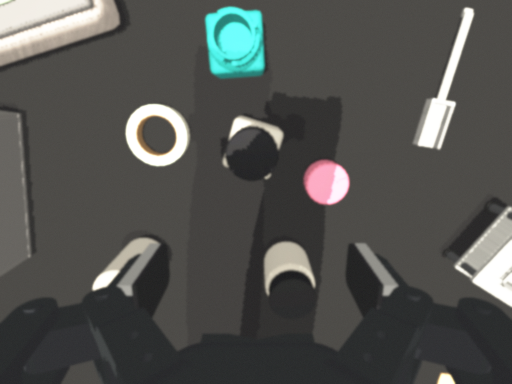

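The wrist view shows the jar at about (252,148), the turquoise one at (237,42), the pink cap at (326,182) and the round jar at (290,275). I'll measure the jar on a brightened crop.

```bash
python3 - <<'E'
from h import *
d=dict(np.load("pics/w1.npz"));im=d.pop("im");c={k:(v if v.ndim else float(v)) for k,v in d.items()}
x0,y0=205,100
cr=im[y0:y0+100,x0:x0+110]
g=cv2.cvtColor(cr,cv2.COLOR_RGB2GRAY)
big=cv2.resize(cr[:,:,::-1],None,fx=7,fy=6 and 7,interpolation=cv2.INTER_CUBIC)[:600]
big=(255*(big/255.)**.45).astype(np.uint8)
m=(g>110).astype(np.uint8)
n,l,st,ce=cv2.connectedComponentsWithStats(m)
i=[k for k in range(1,n) if st[k,4]>40]
for k in i: print(st[k]+np.array([x0,y0,0,0,0]))
gb=(255*(g/255.)**.45).astype(np.uint8)
print(cv2.HoughCircles(cv2.resize(gb,None,fx=4,fy=4,interpolation=cv2.INTER_CUBIC),cv2.HOUGH_GRADIENT,1,100,param1=60,param2=15,minRadius=80,maxRadius=130))
cv2.imwrite("pics/w1c.png",big)
E
```

```text
[229 116  55  33 622]
[222 157   6  10  42]
[305 163  10  37 279]
[[[196.5 217.5 111.5]]]
```

View pics/w1c.png

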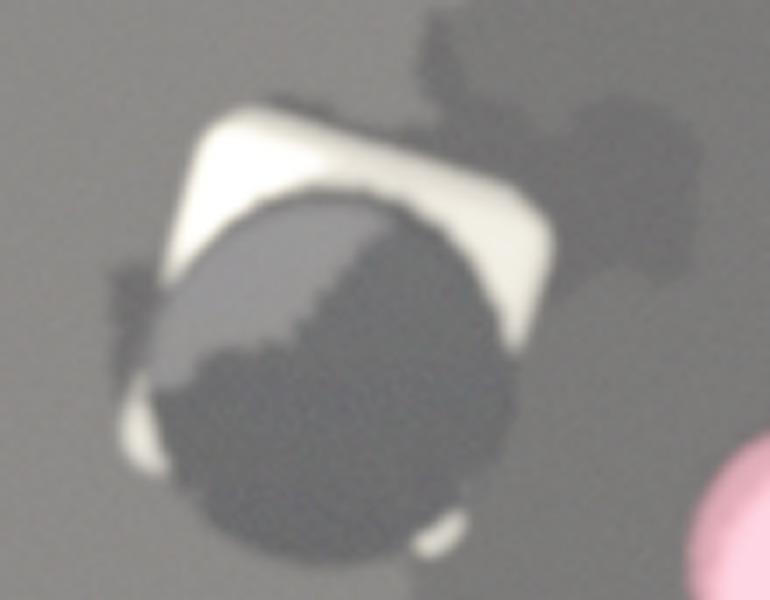

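The crop shows the cap-top circle, the shoulder's white corners at left, bottom right and upper edge, and the jar rotated about 17° in the image. I'll cast these to planes.

```bash
python3 - <<'E'
from h import *
d=dict(np.load("pics/w1.npz"));im=d.pop("im");c={k:(v if v.ndim else float(v)) for k,v in d.items()}
P=lambda *a:np.array(a)/7.+np.array([205,100])
print("cap top centre",onz(c,P((331,381)),.098))
t=onz(c,P((331,565),(148,381),(515,381)),.098);print("dia",np.linalg.norm(t[1]-t[2]))
o,_=ray(c,(0,0));print("cam",o)
for n,a,z in(("top",P((290,115),(490,180)),.0),("top",P((290,115),(490,180)),.06),("left",P((203,145),(165,275)),.06),("right",P((553,250),(518,350)),.06),("bottom",P((150,475),(430,558)),.06)):
    w=onz(c,a,z);v=w[1]-w[0];print(n,z,w.ravel(),np.degrees(np.arctan2(v[1],v[0]))%90)
# predicted corners for center/yaw
C=onz(c,P((331,381)),.098)[0]
for yaw in (5,7,9):
  A=np.radians(yaw+np.array([45,135,225,315]));q=C+.0396*np.c_[np.cos(A),np.sin(A)]
  print(yaw,((proj(c,np.c_[q,np.full(4,.06)])-[205,100])*7).round().tolist(),((proj(c,np.c_[q,np.zeros(4)])-[205,100])*7).round().tolist())
E
```

```text
cap top centre [[0.64114014 0.17216258]]
dia 0.050944164802211124
cam [0.68837069 0.17847281 0.3886803 ]
top 0.0 [0.67027341 0.18775884 0.66728366 0.15009831] 85.4609804907727
top 0.06 [0.67306706 0.18632537 0.67053883 0.15447844] 85.46098049077264
left 0.06 [0.665767   0.19826296 0.64526328 0.19999944] 85.15912993021772
right 0.06 [0.66247594 0.14245895 0.64629381 0.14393184] 84.79928705084455
bottom 0.06 [0.61384052 0.19606055 0.61064134 0.14950904] 86.06862283951921
5 [[177.0, 133.0], [137.0, 491.0], [484.0, 539.0], [541.0, 186.0]] [[205.0, 117.0], [170.0, 423.0], [466.0, 464.0], [514.0, 161.0]]
7 [[170.0, 139.0], [142.0, 498.0], [491.0, 534.0], [535.0, 178.0]] [[199.0, 121.0], [175.0, 429.0], [472.0, 459.0], [509.0, 155.0]]
9 [[163.0, 145.0], [148.0, 504.0], [497.0, 528.0], [530.0, 171.0]] [[193.0, 127.0], [179.0, 434.0], [478.0, 455.0], [504.0, 149.0]]
```

Jar centre is about (0.6405, 0.172), yaw −4.7° (mod 90); the width check gives 56 mm. I'll move above it and look once more.

```bash
python3 -m jog '.0232 -.0052 0 0 0 -.1 1;0 0 .05 0 0 0 1;0 0 .05 0 0 0 1;0 0 .021 0 0 0 1;0 0 0 0 0 0 1;0 0 0 0 0 0 1'; cat > look.py <<'E'
import sys
from h import *
from workcell import cams,sensors
s=sensors.state();c=cams.get_calibration("wrist");im=cams.grab_frame("wrist");n=sys.argv[1]
cv2.imwrite(f"pics/{n}.png",im[:,:,::-1]);np.savez(f"pics/{n}.npz",im=im,**c)
print(s["eef_pos"].round(4),R.from_quat(s["tcp_rot"]).as_matrix().round(4),s["joint_positions"].round(3))
E
python3 look.py w2; python3 - <<'E'
from h import *
im=cv2.imread("pics/w2.png");cv2.imwrite("pics/w2b.png",cv2.resize((255*(im/255.)**.5).astype(np.uint8),(800,600),interpolation=cv2.INTER_CUBIC))
E
```

```text
clock: 3.15
eef_pos: [0.6416, 0.1714, 0.1539]
tcp_rot: [0.987, 0.162, 0.002, 0.0]
force: [0.3, -0.4, -0.7]
finger_gap: 0.0854
grip_force: 0.0
[0.6416 0.1714 0.1539] [[ 9.477e-01  3.190e-01  3.400e-03]
 [ 3.190e-01 -9.477e-01  5.000e-04]
 [ 3.400e-03  6.000e-04 -1.000e+00]] [ 0.16   0.412  0.323  1.479 -0.     2.977]
```

View pics/w2b.png

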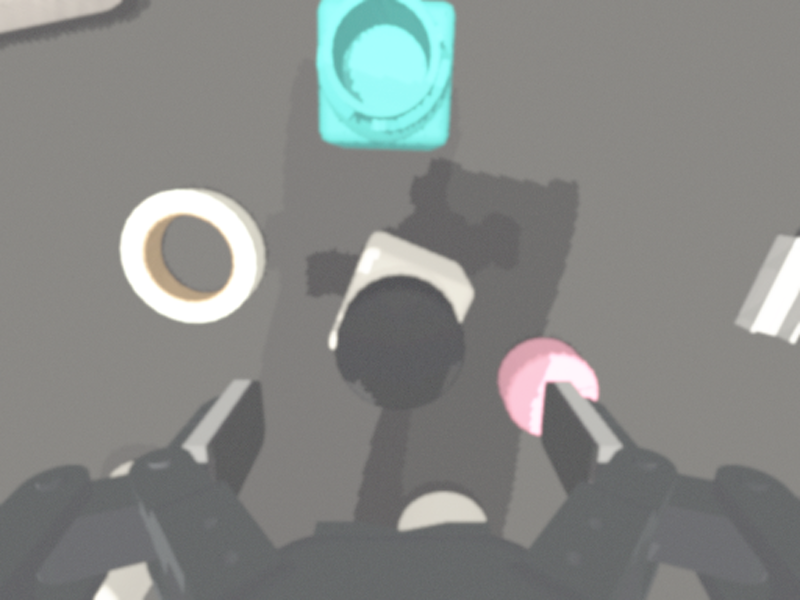

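The cap centre is at about (400,345) in the enlarged picture, midway between the fingers (262 and 543). Casting it to a point.

```bash
python3 - <<'E'
from h import *
d=dict(np.load("pics/w2.npz"));im=d.pop("im");c={k:(v if v.ndim else float(v)) for k,v in d.items()}
k=.64
w=onz(c,[(400.5*k,345*k),(336*k,345*k),(465*k,345*k),(400.5*k,410*k)],.098);print(w,np.linalg.norm(w[1]-w[2]),np.linalg.norm(w[3]-w[0]))
g=np.array([.6416,.1714]);x=np.array([.9477,.319]);y=np.array([.319,-.9477]);e=(w[1]+w[2])/2-g;print(e@x,e@y)
E
```

```text
[[0.6432975  0.1732245 ]
 [0.63514616 0.1974013 ]
 [0.65145147 0.14903989]
 [0.61608232 0.16405915]] 0.05103616045767963 0.028717058746967887
0.002190736050479863 -0.0011834579877849105
```

```bash
python3 -m jog '.0005 -.001 .03 0 0 0 1;0 0 .024 0 0 0 1;0 0 .01 0 0 0 1;0 0 0 0 0 0 1;0 0 0 0 0 0 1'; python3 -m jog '0 0 0 0 0 0 .3;0 0 0 0 0 0 .3;0 0 0 0 0 0 .3;0 0 0 0 0 0 .3;0 0 0 0 0 0 .3;0 0 0 0 0 0 .3'
```

```text
clock: 3.82
eef_pos: [0.6423, 0.1733, 0.0893]
tcp_rot: [0.987, 0.162, 0.002, -0.0]
force: [-0.2, -0.2, 0.0]
finger_gap: 0.0856
grip_force: 0.0
clock: 4.58
eef_pos: [0.6419, 0.1728, 0.0885]
tcp_rot: [0.987, 0.162, 0.001, 0.0]
force: [0.8, -2.9, 4.7]
finger_gap: 0.051
grip_force: 62.5
```

```bash
python3 -m jog '0 0 -.01 0 0 0 .3;0 0 -.03 0 0 0 .3;0 0 -.04 0 0 0 .3;0 0 -.04 0 0 0 .3;0 0 -.015 0 0 0 .3;0 0 0 0 0 0 .3'; python3 -m jog '-.012 .014 0 0 0 0 .3;-.0244 .028 0 0 0 0 .3;-.0244 .028 0 0 0 0 .3;-.0244 .028 0 0 0 0 .3;-.0244 .028 0 0 0 0 .3;-.0244 .028 0 0 0 0 .3;-.0244 .028 0 0 0 0 .3;-.0244 .028 0 0 0 0 .3;-.0244 .028 0 0 0 0 .3;-.0244 .028 0 0 0 0 .3;-.012 .014 0 0 0 0 .3;0 0 0 0 0 .1 .3;0 0 0 0 0 .1 .3;0 0 0 0 0 .098 .3;0 0 0 0 0 0 .3;0 0 0 0 0 0 .3;0 0 0 0 0 0 .3'; python3 look.py w3;python3 - <<'E'
from h import *
im=cv2.imread("pics/w3.png");cv2.imwrite("pics/w3b.png",cv2.resize((255*(im/255.)**.7).astype(np.uint8),(800,600),interpolation=cv2.INTER_CUBIC))
E
```

```text
clock: 5.32
eef_pos: [0.6413, 0.1735, 0.2224]
tcp_rot: [0.987, 0.162, 0.0, -0.0]
force: [0.1, -0.2, -3.3]
finger_gap: 0.0509
grip_force: 63.3
clock: 7.45
eef_pos: [0.4999, -0.1698, 0.2219]
tcp_rot: [1.0, 0.014, -0.0, -0.0]
force: [0.1, -0.0, -4.0]
finger_gap: 0.0509
grip_force: 63.3
[ 0.4999 -0.1698  0.2219] [[ 9.996e-01  2.880e-02 -5.000e-04]
 [ 2.880e-02 -9.996e-01  5.000e-04]
 [-5.000e-04 -5.000e-04 -1.000e+00]] [-0.455  0.051  0.034  1.554  0.     2.658]
```

View pics/w3b.png

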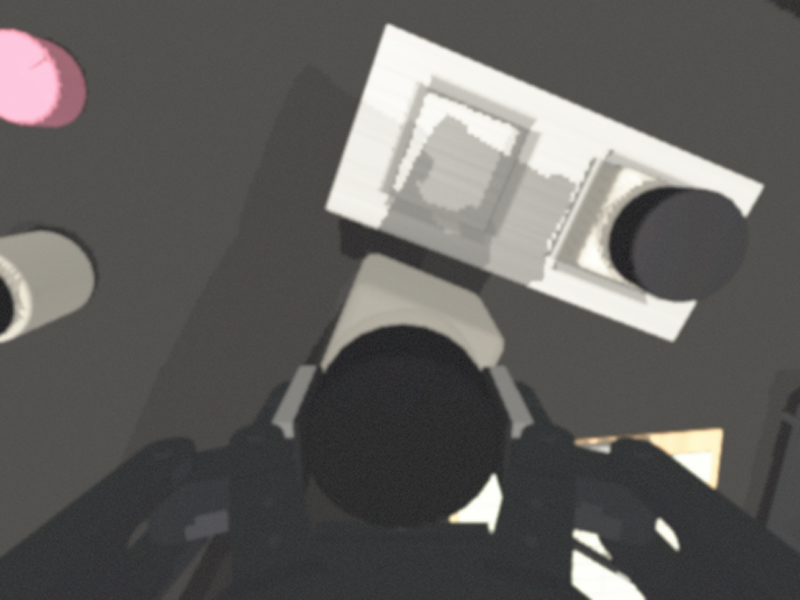

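This shows the rack plate corners at (388,24), (764,185), (674,341) and (326,210), the empty lips around (460,155), and the held jar's top edge from (373,255) to (480,297). I'll cast these with sub-pixel line fits.

```bash
cat > rk.py <<'E'
from h import *
d=dict(np.load("pics/w3.npz"));im=d.pop("im");c={k:(v if v.ndim else float(v)) for k,v in d.items()}
k=.64
A=np.array([(388,24),(764,185),(674,341),(326,210)])*k
w=onz(c,A,.067);L=lambda a,b:np.linalg.norm(a-b)
print(w,"y-len",L(w[0],w[1]),L(w[3],w[2]),"x-len",L(w[0],w[3]),L(w[1],w[2]))
v=lambda a,b:np.degrees(np.arctan2(*(a-b)[::-1]))
print("yaw y",v(w[0],w[1]),v(w[3],w[2]),"x",v(w[0],w[3])+90,v(w[1],w[2])+90)
ctr=w.mean(0);a=np.radians(np.mean([v(w[0],w[1]),v(w[3],w[2])]));print("ctr",ctr,"well",ctr+.0525*np.array([np.cos(a),np.sin(a)]))
lip=np.array([(430,74),(536,122),(493,236),(382,191)])*k
l=onz(c,lip,.075);print("lip",l.mean(0),L(l[0],l[1]),L(l[1],l[2]),v(l[0],l[1]),v(l[3],l[2]))
# held jar top-edge and left-edge directions (horizontal plane)
for p,z in(([(373+18,257),(470,290)],.134),([(367,263),(330,345)],.192),([(480,297),(503,340)],.192)):
    q=onz(c,np.array(p)*k,z);print("jar edge",v(q[1],q[0])%90)
q=onz(c,np.array([(300,428),(510,428)])*k,.231);print("cap",q.mean(0),L(*q))
E
python3 rk.py
```

```text
[[ 0.63904891 -0.15803265]
 [ 0.56482589 -0.37151957]
 [ 0.4698318  -0.33903284]
 [ 0.54358256 -0.12462501]] y-len 0.22602150686396894 0.226737499430469 x-len 0.10114294484733412 0.10039553055783573
yaw y 70.82896379316911 71.018107993172 x 70.71293841443747 71.1199882019593
ctr [ 0.55432229 -0.24830252] well [ 0.57148085 -0.19868564]
lip [ 0.57417053 -0.1985356 ] 0.060851599977650384 0.06325584489544214 69.39991368871769 70.043405766585
jar edge 68.68315387488767
jar edge 66.80647406377349
jar edge 31.020202537664517
cap [ 0.50434879 -0.16997021] 0.0548877829978266
```

```bash
python3 - <<'E'
from h import *
d=dict(np.load("pics/w3.npz"));im=d.pop("im");c={k:(v if v.ndim else float(v)) for k,v in d.items()}
t=np.linspace(0,6.283,200)
for off in(-2,0,2,4):
    P=lambda z,r=.026:proj(c,np.c_[.4999+off*1e-3+r*np.cos(t),-.1698+r*np.sin(t),0*t+z])/.64
    a=P(.2314);b=P(.2054)
    A=np.radians(-21.6+np.array([45,135,225,315]))
    for z in(.1334,.1934):
        sq=proj(c,np.c_[.4999+off*1e-3+.0396*np.cos(A),-.1698+.0396*np.sin(A),0*A+z])/.64
        print(off,z,"corners",sq.round().tolist())
    print("  top face rows",a[:,1].min().round(),a[:,1].max().round(),"cols",a[:,0].min().round(),a[:,0].max().round(),"skirt rows",b[:,1].min().round(),b[:,1].max().round())
g=cv2.cvtColor(im,cv2.COLOR_RGB2GRAY);print("col 256",g[195:350:1,258].tolist())
E
```

```text
-2 0.1334 corners [[370.0, 248.0], [325.0, 356.0], [433.0, 398.0], [484.0, 296.0]]
-2 0.1934 corners [[358.0, 281.0], [298.0, 423.0], [443.0, 477.0], [514.0, 345.0]]
  top face rows 359.0 531.0 cols 305.0 502.0 skirt rows 325.0 472.0
0 0.1334 corners [[370.0, 243.0], [325.0, 352.0], [433.0, 394.0], [484.0, 292.0]]
0 0.1934 corners [[358.0, 274.0], [298.0, 418.0], [444.0, 472.0], [514.0, 340.0]]
  top face rows 352.0 525.0 cols 305.0 503.0 skirt rows 319.0 467.0
2 0.1334 corners [[370.0, 239.0], [325.0, 348.0], [433.0, 390.0], [484.0, 288.0]]
2 0.1934 corners [[358.0, 268.0], [298.0, 413.0], [444.0, 467.0], [515.0, 334.0]]
  top face rows 344.0 519.0 cols 305.0 503.0 skirt rows 312.0 462.0
4 0.1334 corners [[370.0, 234.0], [325.0, 344.0], [433.0, 387.0], [485.0, 283.0]]
4 0.1934 corners [[358.0, 262.0], [298.0, 408.0], [444.0, 463.0], [515.0, 328.0]]
  top face rows 337.0 513.0 cols 304.0 504.0 skirt rows 306.0 457.0
col 256 [149, 147, 147, 145, 145, 148, 147, 148, 147, 148, 143, 123, 86, 47, 21, 19, 17, 23, 19, 17, 21, 17, 17, 18, 18, 16, 20, 18, 15, 19, 18, 22, 20, 24, 20, 22, 22, 24, 23, 22, 22, 22, 22, 24, 23, 21, 23, 26, 22, 24, 23, 23, 21, 24, 21, 25, 22, 20, 22, 22, 17, 24, 18, 23, 21, 22, 23, 23, 24, 23, 24, 23, 22, 19, 22, 23, 25, 18, 18, 24, 23, 22, 20, 22, 21, 24, 22, 23, 22, 21, 23, 23, 22, 21, 22, 21, 22, 22, 21, 21, 23, 23, 23, 25, 19, 20, 22, 20, 22, 21, 21, 23, 23, 19, 24, 20, 23, 20, 21, 23, 24, 25, 21, 25, 24, 21, 22, 19, 24, 22, 20, 24, 23, 21, 20, 23, 23, 21, 23, 21, 21, 21, 26, 33, 32, 29, 29, 23, 27, 27, 27, 26, 30, 26, 26]
```

The held jar is centred within 1 mm of the TCP. The rack plate measures 226 × 100.5 mm, which matches its given size, and the well is at (0.572,-0.199) with yaw 70.9°. I'll move over it, turn 2.5° and lower to just above the lips.

```bash
python3 -m jog '.012 .005 0 0 0 0 .3;.024 .0105 0 0 0 0 .3;.024 .0105 0 0 0 0 .3;.0117 .005 0 0 0 -.043 .3;0 0 0 0 0 0 .3;0 0 .025 0 0 0 .3;0 0 .02 0 0 0 .3;0 0 .005 0 0 0 .3;0 0 0 0 0 0 .3;0 0 0 0 0 0 .3'; python3 - <<'E'
from workcell import cams
import cv2,numpy as np
im=cams.grab_frame("scene")[100:200,135:275,::-1];im2=cams.grab_frame("top")[100:200,260:400,::-1]
a=lambda i:cv2.resize(i,(560,400)[:2],interpolation=cv2.INTER_CUBIC)
cv2.imwrite("pics/s4.png",cv2.resize(np.hstack([a(im),a(im2)]),(800,286)))
E
```

```text
clock: 8.75
eef_pos: [0.573, -0.1993, 0.1738]
tcp_rot: [0.999, 0.035, 0.001, 0.001]
force: [0.5, 0.1, -2.7]
finger_gap: 0.0511
grip_force: 63.4
```

View pics/s4.png

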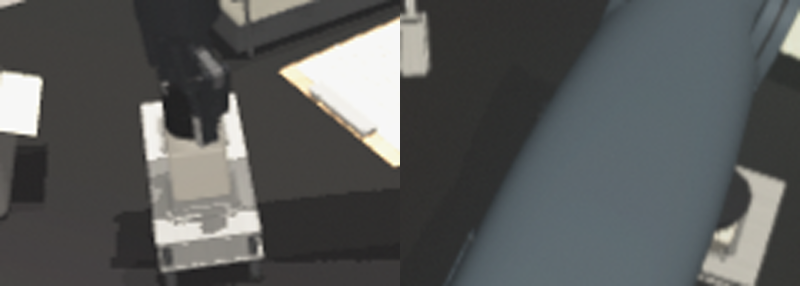

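The jar hangs squarely over the empty place. Lowering in steps while watching the force.

```bash
python3 -m jog '0 0 .01 0 0 0 .3;0 0 .008 0 0 0 .3;0 0 .006 0 0 0 .3;0 0 0 0 0 0 .3'; python3 -m jog '0 0 .006 0 0 0 .3;0 0 .006 0 0 0 .3;0 0 0 0 0 0 .3'
```

```text
clock: 9.35
eef_pos: [0.5718, -0.1987, 0.147]
tcp_rot: [0.999, 0.035, -0.001, -0.001]
force: [-0.8, 0.8, -3.7]
finger_gap: 0.051
grip_force: 63.4
clock: 9.72
eef_pos: [0.5719, -0.1988, 0.1353]
tcp_rot: [0.999, 0.035, -0.001, -0.0]
force: [-0.5, 0.2, -3.5]
finger_gap: 0.0512
grip_force: 63.4
```

```bash
python3 -m jog '0 0 .005 0 0 0 .3;0 0 .004 0 0 0 .3;0 0 .002 0 0 0 .3;0 0 0 0 0 0 .3'; python3 -m jog '0 0 .001 0 0 0 .3;0 0 .001 0 0 0 .3;0 0 0 0 0 0 .3'
```

```text
clock: 10.22
eef_pos: [0.5723, -0.199, 0.125]
tcp_rot: [0.999, 0.035, -0.0, -0.0]
force: [-0.4, 1.4, -2.5]
finger_gap: 0.0504
grip_force: 63.4
clock: 10.6
eef_pos: [0.5724, -0.199, 0.1233]
tcp_rot: [0.999, 0.035, -0.0, -0.0]
force: [-0.1, 0.0, -3.0]
finger_gap: 0.0508
grip_force: 63.4
```

```bash
python3 -m jog '0 0 .001 0 0 0 .3;0 0 .0005 0 0 0 .3;0 0 0 0 0 0 .3'; python3 -m jog '0 0 .0008 0 0 0 .3;0 0 0 0 0 0 .3;0 0 0 0 0 0 .3'
```

```text
clock: 10.98
eef_pos: [0.5726, -0.1992, 0.1226]
tcp_rot: [0.999, 0.035, 0.0, 0.0]
force: [-1.0, -0.3, 0.3]
finger_gap: 0.0513
grip_force: 63.8
clock: 11.35
eef_pos: [0.5727, -0.1993, 0.1225]
tcp_rot: [0.999, 0.035, 0.001, 0.0]
force: [-3.5, 0.3, 5.2]
finger_gap: 0.0508
grip_force: 64.2
```

The jar is on the floor at the predicted height (TCP 0.1225). Starting the turn.

```bash
python3 -m jog '0 0 0 0 0 0 .3;0 0 0 0 0 -.1 .3;0 0 0 0 0 -.1 .3;0 0 0 0 0 -.1 .3;0 0 0 0 0 -.1 .3;0 0 0 0 0 0 .3'; python3 -c "
from workcell import sensors as s;s=s.state();print(s['torque'],s['joint_positions'].round(3))"
```

```text
clock: 12.1
eef_pos: [0.5737, -0.199, 0.1229]
tcp_rot: [0.972, 0.234, 0.002, 0.001]
force: [-1.1, 1.8, 5.5]
finger_gap: 0.051
grip_force: 64.8
[0.31264871 0.24144959 0.1096179 ] [-4.450e-01  2.680e-01  8.100e-02  1.380e+00  1.000e-03  2.225e+00]
```

```bash
python3 -m jog '0 0 0 0 0 -.13 .3;0 0 -.0005 0 0 -.13 .3;0 0 -.0006 0 0 -.13 .3;0 0 -.0006 0 0 -.13 .3;0 0 -.0006 0 0 -.13 .3;0 0 -.0006 0 0 -.13 .3;0 0 0 0 0 0 .3'; python3 -c "
from workcell import sensors as s;s=s.state();print(s['torque'],s['joint_positions'].round(3))"; python3 look.py w5;python3 - <<'E'
from h import *
im=cv2.imread("pics/w5.png")[120:350,140:380];cv2.imwrite("pics/w5b.png",cv2.resize((255*(im/255.)**.45).astype(np.uint8),(600,575),interpolation=cv2.INTER_CUBIC))
E
```

```text
clock: 12.98
eef_pos: [0.5737, -0.1987, 0.1255]
tcp_rot: [0.811, 0.585, 0.001, 0.001]
force: [-1.1, 2.6, 6.0]
finger_gap: 0.0507
grip_force: 64.8
[0.5270871  0.21101927 0.02211374] [-0.445  0.267  0.085  1.385  0.002  1.447]
[ 0.5737 -0.1987  0.1255] [[ 3.152e-01  9.490e-01  3.400e-03]
 [ 9.490e-01 -3.153e-01  1.000e-04]
 [ 1.200e-03  3.200e-03 -1.000e+00]] [-0.445  0.267  0.085  1.385  0.002  1.447]
```

View pics/w5b.png

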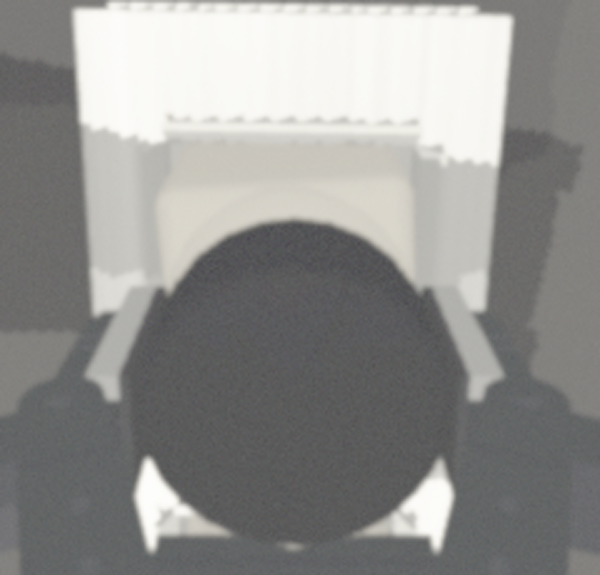

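The jar sits square in the rack with the gripper turned about 67°, and the torque has eased, so the cap is turning rather than slipping. Continuing to about 1.83 rad.

```bash
python3 -m jog '0 0 -.0006 0 0 -.13 .3;0 0 -.0006 0 0 -.13 .3;0 0 -.0006 0 0 -.13 .3;0 0 -.0006 0 0 -.13 .3;0 0 -.0006 0 0 -.13 .3;0 0 0 0 0 0 .3;0 0 0 0 0 0 .3'; python3 -c "
from workcell import sensors as s;s=s.state();print(s['torque'],s['joint_positions'].round(3))"; python3 look.py w6;python3 - <<'E'
from h import *
im=cv2.imread("pics/w6.png")[120:350,140:380];cv2.imwrite("pics/w6b.png",cv2.resize((255*(im/255.)**.45).astype(np.uint8),(600,575),interpolation=cv2.INTER_CUBIC))
E
```

```text
clock: 13.9
eef_pos: [0.5725, -0.1991, 0.1264]
tcp_rot: [0.582, 0.813, 0.0, -0.0]
force: [-0.2, 1.3, 0.0]
finger_gap: 0.0512
grip_force: 64.2
[ 0.09141553 -0.07498539 -0.00495452] [-0.445  0.268  0.087  1.391  0.     0.798]
[ 0.5725 -0.1991  0.1264] [[-3.215e-01  9.469e-01 -2.000e-04]
 [ 9.469e-01  3.215e-01  2.000e-04]
 [ 2.000e-04 -1.000e-04 -1.000e+00]] [-0.445  0.268  0.087  1.391  0.     0.798]
```

The force and torque both dropped to about 0, so the thread has let go (104.7° turned). A small test lift comes next: if the cap is free, the force will stay near the cap's weight.

```bash
python3 -m jog '0 0 0 0 0 0 .3;0 0 -.003 0 0 0 .3;0 0 -.003 0 0 0 .3;0 0 -.002 0 0 0 .3;0 0 0 0 0 0 .3;0 0 0 0 0 0 .3'
```

```text
clock: 14.7
eef_pos: [0.5726, -0.1991, 0.1351]
tcp_rot: [0.581, 0.814, 0.0, 0.0]
force: [0.3, 0.1, -0.2]
finger_gap: 0.0508
grip_force: 64.2
```

The cap lifts free with no jar weight on it. Lifting it clear.

```bash
python3 -m jog '0 0 -.006 0 0 0 .3;0 0 -.008 0 0 0 .3;0 0 -.008 0 0 0 .3;0 0 -.003 0 0 0 .3;0 0 0 0 0 0 .3;0 0 0 0 0 0 .3;0 0 0 0 0 0 .3;0 0 0 0 0 0 .3'; python3 look.py w7; python3 - <<'E'
from h import *
from workcell import cams
im=cv2.imread("pics/w7.png")[120:350,140:380];a=cv2.resize((255*(im/255.)**.6).astype(np.uint8),(400,383))
s=cams.grab_frame("scene")[110:210,150:254,::-1];cv2.imwrite("pics/f.png",np.hstack([a,cv2.resize(s,(398,383),interpolation=cv2.INTER_CUBIC)]))
E
```

```text
clock: 15.7
eef_pos: [0.5723, -0.199, 0.1596]
tcp_rot: [0.581, 0.814, -0.0, -0.0]
force: [-0.1, 0.1, -0.8]
finger_gap: 0.0507
grip_force: 64.2
[ 0.5723 -0.199   0.1596] [[-3.24e-01  9.46e-01 -5.00e-04]
 [ 9.46e-01  3.24e-01  2.00e-04]
 [ 4.00e-04 -4.00e-04 -1.00e+00]] [-0.445  0.259  0.143  1.455 -0.     0.796]
```

View pics/f.png

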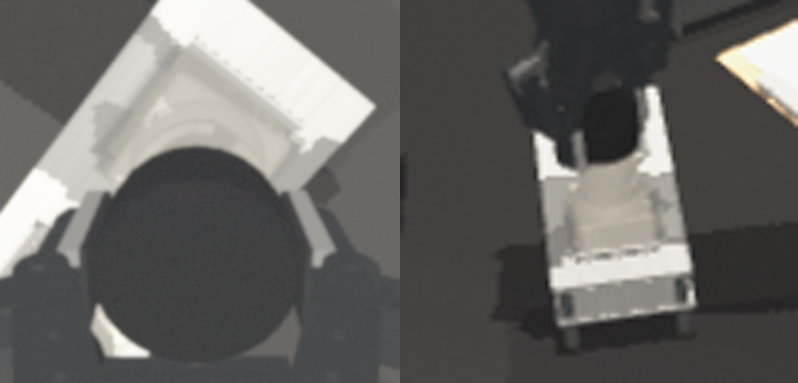

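The jar is seated square in the rack with its neck showing, and the cap is held level over it, about 15 mm clear by arm height. Handing in.

```bash
python3 -c "
from workcell import job;print(job.finish_job())"
```

```text
the job is handed in; nothing more can be done
None
```

The jar stands home in the rack, the cap was turned about 105° anticlockwise until the thread let go, and it is held level about 15 mm above the mouth; the job is handed in at about 16 s, and no verdict was returned.

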